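# Open the child-proof jug and park its cap

## Task

Open the child-proof stain-remover jug: push its red cap down against the spring until it bottoms, firmly but without forcing it, and while holding it down turn it anticlockwise about a fifth of a turn. Lift the cap off and set it down in the white tray, right way up on its rim, without dropping it. Leave the spool and tape measure in the tray, and the timer, where they are.

Things in the scene. Friction and masses are not known exactly. Their poses are not given: they have to be found in the camera images.
- jug: Dark blue canister fixed to the worktop, 105 x 150 mm, 104 mm high below its conical shoulder, with a carrying handle at its +y end (reaching 127 mm up, lower than the cap), at any yaw within 0.5 rad. Origin: centre of its underside, on the axis of neck and cap; z up.
- neck_top (a point): On the axis, top of the white neck under the cap, 154 mm above the jug's origin. Hidden ribs block the cap's two lugs until it is pushed down 3 to 14 mm (unseen, differs each time); 2 mm deeper it bottoms on a hard ledge. A spring resists with 5 N at rest plus 0.45 N per mm (12 N at most). On the ledge the force rises steeply: hold about 15 to 20 N there; over 35 N cracks it.
- red_dot (a point): One of two red dots on the jug's shoulder, 38.5 mm from the axis along the jug's +x and -x, 115 mm up: the direction of the cap's lugs when locked. Once pushed down the cap turns anticlockwise seen from above; clockwise is blocked. Past about 45 degrees it cannot spring back into the lock.
- white_dot (a point): One of two white dots on the shoulder, 72 degrees anticlockwise from the red ones, 38.5 mm from the axis: the direction of the lugs when open. From 61 degrees to a stop at about 80 the lugs stand in gaps, and the cap lifts straight off without force.
- cap_center (a point): Centre of the red cap on its axis, half-way up; x (white line) towards one lug, z up. 60 mm tall, 30 to 65 g: a skirt 61 mm wide, 32 mm high with flat shoulder, on it a ribbed round grip 40 mm wide, 28 mm high. Shoulder 2 mm above this point, top 30 mm above, rim 30 mm below. Fingertips may push on the shoulder. Play on neck 2 mm each side. Locked, it is 174 mm above the jug's origin.
- tray_middle (a point): Centre of the inner floor of the loose white tray, on its surface (5 mm above the worktop); x along its long side. 226 x 178 mm, 24 mm high, walls 6 mm thick. Spool and tape measure are at its +x end, 65 to 115 mm from this point; the middle and the -x half are free.
- blue_spool: Blue thread spool with wooden ends, 33 mm in diameter, 46 mm tall, standing in the tray. Origin: centre of its underside. To be left alone.
- tape: Round tape measure, 52 mm, 18 mm high, lying in the tray. Origin: centre of its underside. To be left alone.
- timer: White kitchen timer with a black dial, 68 x 68 x 49 mm. Origin: centre of its underside. To be left alone.
There are look-alikes about, which are no part of the job. Of the things like the part that bears cap_center, leave any that is pink; of the rest the larger one is meant.

How it is judged:
By the outcome, as a careful person would: the job done as asked, in the order asked, and still so for the second after the job is handed in, with the robot touching nothing.
It also fails if it takes over 56 s, if anything falls off the work surface, if the arm or the gripper's body presses on something with over 40 N, if the wrist force passes 120 N, or if a joint passes its speed limit or range.

## Robot

A 7-joint arm with a two-finger parallel gripper is mounted at the origin on a cart in front of the work surface, level with it; the furniture and walls round the work are solid. World frame = base frame: x ahead of the robot, y to its left, z up, the work surface at z = 0. Lengths are in m, angles in degrees, forces in N, time in s.
With the tool pointing down it reaches from about 0.35 to 0.775 m from the base axis. Payload 3.1 kg.
Tool frame: the origin (TCP) lies at the very end of the fingers, on their centre line; the grasp point (between the pads) lies 19 mm behind it; z points along the fingers, y is the line along which they close (so a half turn about z gives the same grasp; the last joint's range is limited). The gripper opens to 85 mm and grips with 20 to 120 N. Pads are 22 mm wide; open, the fingers measure 114 mm over their backs; the gripper's body (76 mm by 85 mm) begins 54 mm behind the grasp point. The pads swing forward as they close: fully open they stand 13 mm farther back than shut.
Start: joints at [74.788, 17.813, 0.802, 86.603, -0.252, 75.585, -1.558], TCP at [0.122, -0.536, 0.231] pointing down, gripper open.
Joint ranges: [-154.91, 154.91], [-16.99, 109.72], [-72.82, 74.43], [7.12, 147.25], [-82.49, 262.49], [11.32, 116.49], [-174.64, 174.64]. Speed limits (degrees/s): [159.86, 159.86, 180, 180, 180, 180, 180].

## Interface

Orientations are given as a 3x3 rotation matrix whose columns are the frame's x, y, z axes.
In Python, from bench import get_obs, viewer, arm gives the robot as it stands.
- The arm moves only by the tool send_rows, never from a script. Its argument "deltas" is a list of rows, each a list of 4 numbers: the shift along the tool's x, y, z in cm, then the turn about the tool's z in rad. In form: [[tx, ty, tz, twist], ...]. A call has 1 to 5 rows; each row is the pose to reach, as a shift and turn from the pose commanded when the call began, along the tool's axes at that moment; what a row does not reach only later rows make up. A row lasts 1/12 s, in which the tool goes at most 41.7 mm and 7.16 degrees, less where a joint would pass 70% of its speed; a pose out of reach is approached as far as the arm can. A call with a gripper value outside its range is refused whole. "fingers" is the opening, from -1 (shut) to 1 (fully open), set as the call begins (left out, the last holds). The fingers move at their own pace and stop on an object; the grip force is fixed at half the most. Time passes only in rows, so rows that repeat a pose let the fingers close. It gives the time, the measured TCP pose, the force, the opening and the grip force at its end, in the units of the state.
- get_obs(): the state, without advancing time (a new reading comes with each control period).
- viewer.capture(name): name is "scene" or "top" or "wrist"; returns (picture, depth): 480x640x3 uint8, blue, green, red; 480x640 float32, m along the optical axis (not along the pixel's ray), 0 where there is no reading.
- viewer.camera_info(name): a dict with "fx", "fy", "cx", "cy" (pixels), "xyz" and "attitude" of the camera in the world. Camera axes: x right, y up, looking along -z (the intrinsics and any distortion apply to the point x, -y, -z); pixel columns grow to the right and rows downward; lengths in m; the calibration is good to about 2 mm. A picture is of the moment at which its call begins: read the wrist's pose just before it. camera_info takes no time and is no camera call; for the wrist camera it gives the pose at the moment of the call.
- arm.finish_job(): hands the job in; it is judged then, once.
The state is a dict: "time": time; "joint_positions": joint angles; "joint_vel": joint speeds; "tau": joint torques, N m; "tcp_pos": TCP position; "orientation": TCP orientation; "contact_force": force on the tool from outside, world axes, zero at the start; "wrist_torque": the same for the moment, N m; "width": finger opening in m; "grasp_force": force on a finger pad.
Only numpy, scipy, OpenCV 4.12 (cv2) and the standard library are available. Lean on these libraries where they do the work, as an engineer would, in place of code of your own. Each camera call takes 0.05 s, during which the arm holds its last target. There are 200 camera calls.

## Working session

There is one attempt and no reset: what is moved stays moved. The work goes in short steps, Python scripts to look and compute and a tool call to move; the robot and the scene stay as the last step left them, time stands still between calls to the robot, and variables do not carry over. Pictures are saved under pics/ and viewed, at most 10 in all, crops included, and the job is handed in when it is done.

Besides the shell and the picture viewer there is one more tool, called by a JSON object that holds its "name" and its "arguments". send_rows: Moves the arm, as the interface text tells. Its arguments: {"type":"object","properties":{"deltas":{"type":"array","items":{"type":"array","items":{"type":"number"}}},"fingers":{"type":"number"}},"required":["deltas"]}

```bash
mkdir -p pics; cat > h.py <<'E'
import numpy as np, cv2
from bench import get_obs, viewer, arm
def cap(n):
    i=viewer.camera_info(n); p,d=viewer.capture(n); return i,p,d
def R(i):
    a=np.array(i['attitude'],float); return a
def pts(i,d):
    v,u=np.mgrid[0:480,0:640]
    c=np.stack([(u-i['cx'])/i['fx']*d,-(v-i['cy'])/i['fy']*d,-d],-1)
    return c@R(i).T+np.array(i['xyz'])
E
python3 - <<'E'
from h import *
for n in('scene','top'):
    i,p,d=cap(n); print(n,i); cv2.imwrite(f'pics/{n}0.png',p); np.savez(f'{n}0.npz',p=p,P=pts(i,d),d=d)
o=get_obs();print({k:o[k] for k in('time','tcp_pos','orientation','contact_force','width')})
E
```

```text
scene {'fx': 445.1474866071517, 'fy': 445.1474866071517, 'cx': 320.66887493293234, 'cy': 246.91664935151684, 'xyz': array([0.20259222, 0.49130554, 0.84855754]), 'attitude': array([[-0.89219373,  0.34163754, -0.29542197],
       [-0.45132867, -0.649605  ,  0.61181352],
       [ 0.01711088,  0.67918859,  0.73376432]])}
top {'fx': 557.0496058239688, 'fy': 557.0496058239688, 'cx': 318.1835780462787, 'cy': 240.6941698705352, 'xyz': array([ 0.41341662, -0.08352608,  1.23156355]), 'attitude': array([[ 0.02294816,  0.99496314, -0.09757935],
       [-0.99973062,  0.02249913, -0.0056997 ],
       [-0.00347554,  0.09768387,  0.99521143]])}
{'time': 0.1, 'tcp_pos': array([ 0.12191205, -0.53563236,  0.23033454]), 'orientation': array([[ 9.75041495e-01,  2.22021863e-01, -6.12001360e-04],
       [ 2.22022663e-01, -9.75039324e-01,  2.06266864e-03],
       [-1.38767857e-04, -2.14706569e-03, -9.99997685e-01]]), 'contact_force': array([-0.98425435,  0.1855567 ,  0.61284619]), 'width': 0.08542855882890339}
```

View pics/top0.png

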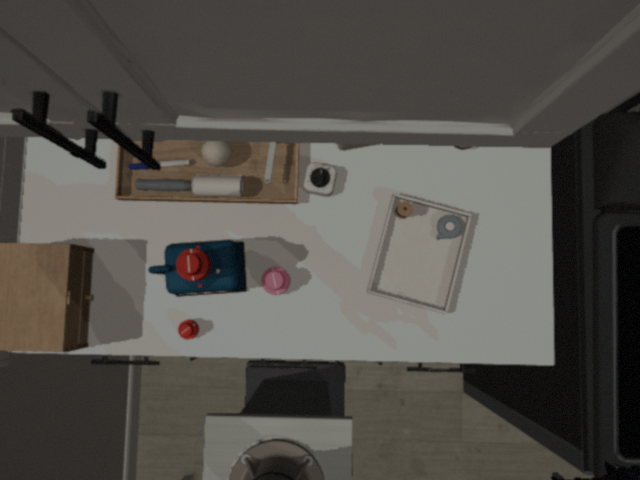

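View pics/scene0.png

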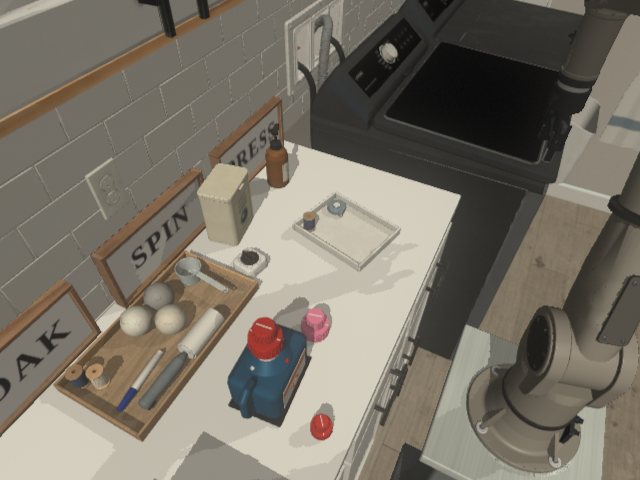

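Candidates for the cap: the red cap on the jug at top(193,264), the pink cap at (276,281), and the small red cap at (188,329). I choose the one on the jug: it isn't pink, it's the larger red one, and it sits on the neck. Now a close crop and the measurements.

```bash
cat > m.py <<'E'
from h import *
z=np.load('top0.npz');p,P=z['p'],z['P'];i=viewer.camera_info('top')
hsv=cv2.cvtColor(p,cv2.COLOR_BGR2HSV)
red=((hsv[...,0]<8)|(hsv[...,0]>172))&(hsv[...,1]>150)&(hsv[...,2]>50)
roi=np.zeros_like(red);roi[235:300,140:250]=1
def fit(m):
    c=P[m][:,:2].astype(np.float32); return cv2.minEnclosingCircle(c),len(c),np.median(P[m][:,2])
zz=P[...,2]
print('red z hist',np.histogram(zz[red&roi],bins=np.arange(.1,.23,.01)))
top=roi&(zz>.195)&(zz<.22); sh=roi&(zz>.165)&(zz<.187)&red
print('top',fit(top),'sh',fit(sh))
blue=roi&(hsv[...,0]>90)&(hsv[...,0]<125)&(hsv[...,1]>100)
print('body z',np.percentile(zz[blue],[5,50,95]))
b2=(hsv[...,0]>90)&(hsv[...,0]<125)&(hsv[...,1]>100)&(zz>.09)&(zz<.112)&roi
r=cv2.minAreaRect(P[b2][:,:2].astype(np.float32));print('body rect',r)
# tray
def ray(u,v,h):
    d=R(i)@np.array([(u-i['cx'])/i['fx'],-(v-i['cy'])/i['fy'],-1]);o=np.array(i['xyz']);return o+d*(h-o[2])/d[2]
tm=np.zeros_like(red);tm[185:320,360:480]=1
t=tm&(zz>.016)&(zz<.03);r=cv2.minAreaRect(P[t][:,:2].astype(np.float32));print('tray rim',r,t.sum())
print('spool',ray(404,209,.046),'tape',ray(449,227,.018),'timer',ray(320,178,.049))
print('pink',ray(276,281,.06),'worktop z',np.median(zz[300:340,260:340]))
print('smallred',ray(188,329,.04))
c=p[230:305,140:255];cv2.imwrite('pics/crop1.png',cv2.resize(c,None,fx=6.5,fy=6.5,interpolation=cv2.INTER_CUBIC))
E
python3 m.py
```

```text
red z hist (array([  2,  18,   0,   0,   0,   2,  13, 337,  33,  16, 310,   0]), array([0.1 , 0.11, 0.12, 0.13, 0.14, 0.15, 0.16, 0.17, 0.18, 0.19, 0.2 ,
       0.21, 0.22]))
top (((0.4665210545063019, 0.16057273745536804), 0.021181918680667877), 389, np.float64(0.20436586397597356)) sh (((0.46648740768432617, 0.16045305132865906), 0.030865058302879333), 374, np.float64(0.17660242769910728))
body z [0.06611196 0.10752922 0.1219897 ]
body rect ((0.4654259979724884, 0.157953143119812), (0.10020173341035843, 0.14550527930259705), 5.191962718963623)
tray rim ((0.5117937326431274, -0.29836180806159973), (0.17882157862186432, 0.22683967649936676), 76.07243347167969) 1579
spool [ 0.60226186 -0.25957134  0.046     ] tape [ 0.5690506  -0.36263094  0.018     ] timer [ 0.66529474 -0.07755217  0.049     ]
pink [0.4413023  0.00975101 0.06      ] worktop z 0.0005285109303990732
smallred [0.33612203 0.19466155 0.04      ]
```

View pics/crop1.png

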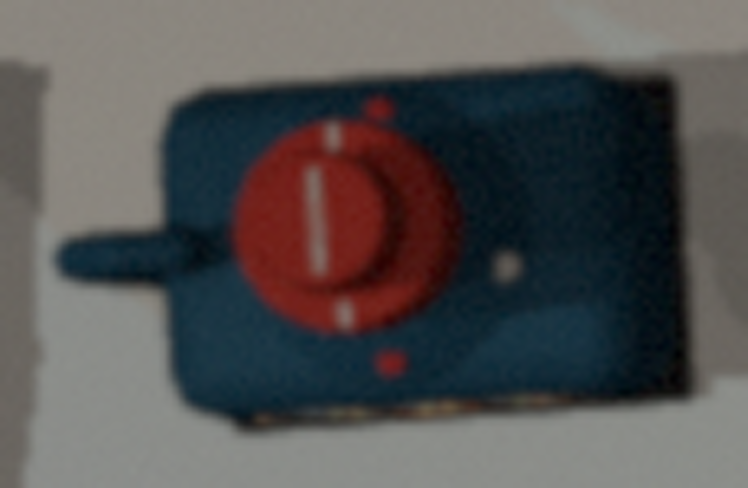

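The crop confirms the choice: red cap with a white line, red dots at (378,108) and (390,363), white dot at (507,267). The cap is at about (0.4665, 0.1605) with yaw about 5°. Moving.

{"name": "send_rows", "arguments": {"deltas": [[3,-2.2,-1,0],[6.2,-4.6,-2,0],[9.4,-7,-3,0],[12.6,-9.4,-4,0],[15.8,-11.8,-5,0]], "fingers": 1}}

```text
time: 0.52
tcp_pos: [0.2506, -0.3843, 0.2813]
orientation: [[0.975, 0.222, -0.001], [0.222, -0.975, 0.001], [-0.0, -0.001, -1.0]]
contact_force: [1.2, -0.6, -0.4]
width: 0.0854
grasp_force: 0.0
```

{"name": "send_rows", "arguments": {"deltas": [[3.2,-2.4,0,0],[6.4,-4.8,0,0],[9.6,-7.2,0,0],[12.8,-9.6,0,0],[16,-12,0,0]]}}

```text
time: 0.93
tcp_pos: [0.3799, -0.2318, 0.2811]
orientation: [[0.975, 0.222, -0.0], [0.222, -0.975, -0.0], [-0.0, 0.0, -1.0]]
contact_force: [0.4, 0.5, 0.8]
width: 0.0854
grasp_force: 0.0
```

{"name": "send_rows", "arguments": {"deltas": [[3.2,-2.4,0,0],[6.2,-5,0,0],[8,-8.4,0,0],[8.8,-12.2,0,0],[9.6,-16,0,0]]}}

```text
time: 1.35
tcp_pos: [0.4373, -0.0542, 0.2806]
orientation: [[0.975, 0.222, -0.001], [0.222, -0.975, 0.001], [-0.001, -0.001, -1.0]]
contact_force: [0.5, 0.8, -0.5]
width: 0.0854
grasp_force: 0.0
```

{"name": "send_rows", "arguments": {"deltas": [[1.4,-3.8,0,0],[2.8,-7.6,0,0],[4.2,-11.4,0,0],[5.6,-15.2,0,0],[7,-18.6,0,0]]}}

```text
time: 1.77
tcp_pos: [0.4636, 0.1431, 0.2812]
orientation: [[0.975, 0.223, -0.0], [0.223, -0.975, 0.0], [-0.0, -0.0, -1.0]]
contact_force: [1.0, -0.9, 0.3]
width: 0.0855
grasp_force: 0.0
```

{"name": "send_rows", "arguments": {"deltas": [[0.6,-1.7,0,0],[0.6,-1.7,0,0]]}}

```text
time: 1.93
tcp_pos: [0.465, 0.1648, 0.2809]
orientation: [[0.973, 0.232, -0.001], [0.232, -0.973, 0.004], [-0.0, -0.004, -1.0]]
contact_force: [-0.8, 0.3, 0.0]
width: 0.0851
grasp_force: 0.0
```

```bash
python3 - <<'E'
from h import *
i,p,d=cap('wrist');P=pts(i,d);o=get_obs();print(o['tcp_pos'],o['joint_positions'],i['xyz'],i['attitude'])
hsv=cv2.cvtColor(p,cv2.COLOR_BGR2HSV);zz=P[...,2]
red=((hsv[...,0]<8)|(hsv[...,0]>172))&(hsv[...,1]>130)
near=np.hypot(P[...,0]-.4665,P[...,1]-.1605)<.045
for a,b in((.198,.21),(.17,.182)):
    m=near&(zz>a)&(zz<b)&red; print(m.sum(),cv2.minEnclosingCircle(P[m][:,:2].astype(np.float32)),np.median(zz[m]))
cv2.imwrite('pics/w1.png',p)
E
```

```text
[0.46546465 0.16132638 0.2807782 ] [  10.97057904   13.13313971  -39.06418633   88.72015056    8.23591099
   81.15318425 -105.45245948] [0.54578883 0.18385909 0.42325668] [[ 0.23097853  0.92104719  0.31356178]
 [-0.972947    0.22024287  0.06976548]
 [-0.00480245 -0.32119332  0.94700147]]
3273 ((0.46610546112060547, 0.16183362901210785), 0.02072116546332836) 0.20368461372449115
2620 ((0.4659234583377838, 0.16181421279907227), 0.030571630224585533) 0.17577442007815686
```

View pics/w1.png

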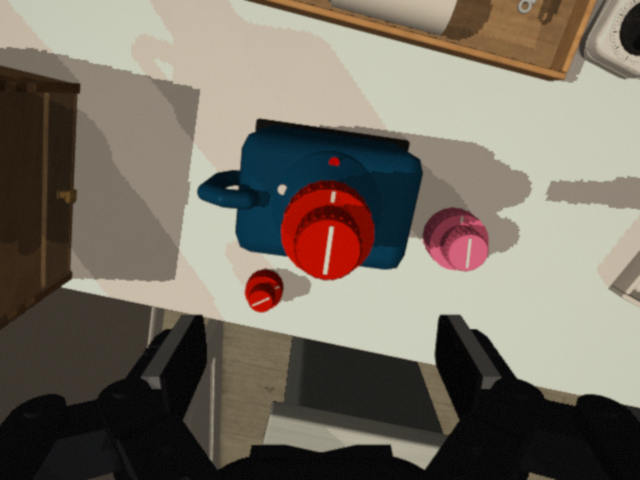

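The wrist view shows the cap under the gripper, with its top face at (328,250). The centre is (0.466, 0.162), within 1 mm of the TCP. Going down and gripping.

{"name": "send_rows", "arguments": {"deltas": [[0,0,3,0],[0,0,6,0],[0,0,8.5,0],[0,0,9.8,0],[0,0,10.2,0]]}}

```text
time: 2.4
tcp_pos: [0.4645, 0.1552, 0.1761]
orientation: [[0.976, 0.219, -0.006], [0.219, -0.976, -0.003], [-0.007, 0.002, -1.0]]
contact_force: [0.5, -0.4, -0.1]
width: 0.0852
grasp_force: 0.0
```

{"name": "send_rows", "arguments": {"deltas": [[0,0,0,0],[0,0,0,0],[0,0,0,0],[0,0,0,0],[0,0,0,0]], "fingers": -1}}

```text
time: 2.82
tcp_pos: [0.4675, 0.1594, 0.1811]
orientation: [[0.975, 0.222, 0.003], [0.222, -0.975, 0.001], [0.004, -0.001, -1.0]]
contact_force: [-0.6, 0.4, 4.1]
width: 0.0377
grasp_force: 59.6
```

{"name": "send_rows", "arguments": {"deltas": [[0,0,0,0],[0,0,0,0],[0,0,0,0]]}}

```text
time: 3.07
tcp_pos: [0.4674, 0.1593, 0.1803]
orientation: [[0.975, 0.222, 0.003], [0.222, -0.975, 0.001], [0.003, -0.001, -1.0]]
contact_force: [0.0, 1.5, 4.9]
width: 0.0381
grasp_force: 59.6
```

{"name": "send_rows", "arguments": {"deltas": [[0,0,0.1,0],[0,0,0.2,0],[0,0,0.3,0],[0,0,0.3,0]]}}

```text
time: 3.4
tcp_pos: [0.4674, 0.1594, 0.1771]
orientation: [[0.975, 0.222, 0.003], [0.222, -0.975, 0.001], [0.003, -0.001, -1.0]]
contact_force: [0.7, 1.7, 6.1]
width: 0.0381
grasp_force: 59.8
```

{"name": "send_rows", "arguments": {"deltas": [[0,0,0.1,0],[0,0,0.2,0],[0,0,0.2,0],[0,0,0.2,0]]}}

```text
time: 3.73
tcp_pos: [0.4674, 0.1594, 0.1753]
orientation: [[0.975, 0.222, 0.003], [0.222, -0.975, 0.001], [0.003, -0.001, -1.0]]
contact_force: [0.2, 0.9, 6.4]
width: 0.0381
grasp_force: 59.8
```

{"name": "send_rows", "arguments": {"deltas": [[0,0,0.1,0],[0,0,0.2,0],[0,0,0.2,0],[0,0,0.2,0]]}}

```text
time: 4.07
tcp_pos: [0.4675, 0.1594, 0.1735]
orientation: [[0.975, 0.222, 0.003], [0.222, -0.975, 0.001], [0.003, -0.001, -1.0]]
contact_force: [-0.9, 1.6, 8.2]
width: 0.0376
grasp_force: 59.9
```

{"name": "send_rows", "arguments": {"deltas": [[0,0,0.1,0],[0,0,0.2,0],[0,0,0.2,0],[0,0,0.2,0]]}}

```text
time: 4.4
tcp_pos: [0.4675, 0.1594, 0.1717]
orientation: [[0.975, 0.222, 0.003], [0.222, -0.975, 0.001], [0.003, -0.001, -1.0]]
contact_force: [0.1, 1.3, 8.4]
width: 0.038
grasp_force: 60.1
```

{"name": "send_rows", "arguments": {"deltas": [[0,0,0.1,0],[0,0,0.2,0],[0,0,0.2,0],[0,0,0.2,0]]}}

```text
time: 4.73
tcp_pos: [0.4676, 0.1594, 0.1715]
orientation: [[0.975, 0.222, 0.004], [0.222, -0.975, 0.0], [0.004, 0.0, -1.0]]
contact_force: [-3.7, -0.6, 18.1]
width: 0.038
grasp_force: 61.1
```

{"name": "send_rows", "arguments": {"deltas": [[0,0,0.1,0],[0,0,0.15,0],[0,0,0.15,0],[0,0,0.15,0]]}}

```text
time: 5.07
tcp_pos: [0.4677, 0.1595, 0.1714]
orientation: [[0.975, 0.222, 0.005], [0.222, -0.975, -0.0], [0.005, 0.001, -1.0]]
contact_force: [-5.3, -2.0, 25.8]
width: 0.0382
grasp_force: 61.9
```

Bottomed after about 9 mm. Easing to about 18 N, then turning.

{"name": "send_rows", "arguments": {"deltas": [[0,0,-0.1,0],[0,0,-0.14,0],[0,0,-0.14,0]]}}

```text
time: 5.32
tcp_pos: [0.4676, 0.1595, 0.1715]
orientation: [[0.975, 0.222, 0.004], [0.222, -0.975, 0.001], [0.004, 0.0, -1.0]]
contact_force: [-3.8, -0.7, 19.6]
width: 0.0384
grasp_force: 61.0
```

{"name": "send_rows", "arguments": {"deltas": [[0,0,0,-0.05],[0,0,0,-0.1],[0,0,0,-0.15],[0,0,0,-0.2],[0,0,0,-0.2]]}}

```text
time: 5.73
tcp_pos: [0.4688, 0.16, 0.1716]
orientation: [[0.911, 0.413, 0.006], [0.413, -0.911, 0.002], [0.007, 0.001, -1.0]]
contact_force: [-2.1, -0.4, 16.4]
width: 0.0379
grasp_force: 60.9
```

{"name": "send_rows", "arguments": {"deltas": [[0,0,0.02,-0.07],[0,0,0.02,-0.14],[0,0,0.02,-0.21],[0,0,0.02,-0.28],[0,0,0.02,-0.28]]}}

```text
time: 6.15
tcp_pos: [0.4689, 0.1609, 0.1716]
orientation: [[0.76, 0.649, 0.007], [0.649, -0.76, 0.004], [0.008, 0.002, -1.0]]
contact_force: [-1.5, 1.6, 16.3]
width: 0.0381
grasp_force: 60.9
```

{"name": "send_rows", "arguments": {"deltas": [[0,0,0,-0.07],[0,0,0,-0.14],[0,0,0,-0.21],[0,0,0,-0.28],[0,0,0,-0.28]]}}

```text
time: 6.57
tcp_pos: [0.4687, 0.1614, 0.1715]
orientation: [[0.551, 0.834, 0.006], [0.834, -0.551, 0.004], [0.007, 0.003, -1.0]]
contact_force: [-1.4, 2.3, 16.5]
width: 0.0384
grasp_force: 60.9
```

{"name": "send_rows", "arguments": {"deltas": [[0,0,0,-0.07],[0,0,0,-0.14],[0,0,0,-0.21],[0,0,0,-0.28],[0,0,0,-0.28]]}}

```text
time: 6.98
tcp_pos: [0.4683, 0.1615, 0.1715]
orientation: [[0.299, 0.954, 0.006], [0.954, -0.299, 0.004], [0.006, 0.004, -1.0]]
contact_force: [-2.7, 2.8, 17.2]
width: 0.038
grasp_force: 61.0
```

{"name": "send_rows", "arguments": {"deltas": [[0,0,0,-0.07],[0,0,0,-0.14],[0,0,0,-0.2],[0,0,0,-0.2],[0,0,0,-0.2]]}}

```text
time: 7.4
tcp_pos: [0.4681, 0.1619, 0.1715]
orientation: [[0.105, 0.994, 0.006], [0.994, -0.105, 0.005], [0.005, 0.005, -1.0]]
contact_force: [-3.4, 2.4, 17.9]
width: 0.0382
grasp_force: 61.0
```

```bash
python3 - <<'E'
from h import *
i,p,d=cap('wrist');cv2.imwrite('pics/w2.png',p);o=get_obs();print(o['wrist_torque'],o['contact_force'],o['joint_positions'])
E
```

```text
[0.55094755 0.61702421 0.05763431] [-2.74856234  2.67552114 17.65265143] [ 20.14090916  21.20810039 -52.50210361  99.32875798  17.97473673
  67.97030776 -43.23598024]
```

View pics/w2.png

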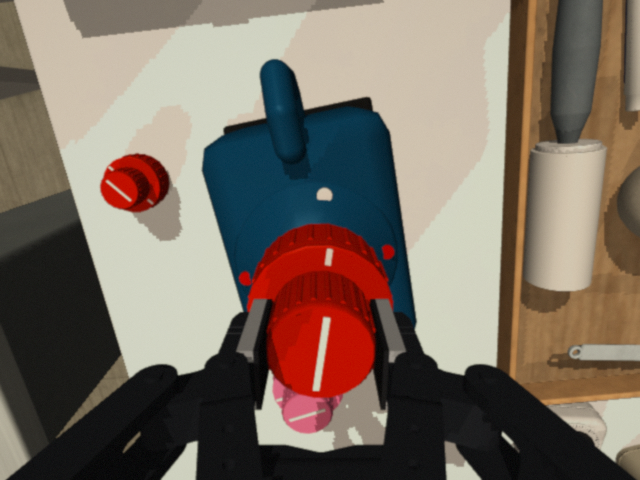

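The cap's white mark at (329,257) points at the white dot (324,194), so it is open. Lifting slowly.

{"name": "send_rows", "arguments": {"deltas": [[0,0,-0.3,0],[0,0,-0.6,0],[0,0,-1,0],[0,0,-1.4,0],[0,0,-1.8,0]]}}

```text
time: 7.87
tcp_pos: [0.4658, 0.1596, 0.1855]
orientation: [[0.106, 0.994, -0.001], [0.994, -0.106, 0.002], [0.002, -0.001, -1.0]]
contact_force: [1.0, 6.0, -3.3]
width: 0.038
grasp_force: 60.5
```

{"name": "send_rows", "arguments": {"deltas": [[0,0,-0.6,0],[0,0,-1.2,0],[0,0,-2,0],[0,0,-3,0],[0,0,-4,0]]}}

```text
time: 8.28
tcp_pos: [0.4661, 0.1572, 0.2265]
orientation: [[0.108, 0.994, -0.001], [0.994, -0.108, -0.002], [-0.002, -0.001, -1.0]]
contact_force: [-0.5, -0.7, 0.2]
width: 0.038
grasp_force: 60.9
```

{"name": "send_rows", "arguments": {"deltas": [[0,0,-1.2,0],[0,0,-2.4,0],[0,0,-3.6,0],[0,0,-4.8,0],[0,0,-6,0]]}}

```text
time: 8.7
tcp_pos: [0.4663, 0.1579, 0.2873]
orientation: [[0.107, 0.994, 0.0], [0.994, -0.107, -0.001], [-0.001, 0.0, -1.0]]
contact_force: [0.8, 0.5, -0.3]
width: 0.0381
grasp_force: 60.9
```

```bash
python3 - <<'E'
from h import *
o=get_obs();print(o['tcp_pos'],o['orientation'],o['joint_positions'],o['contact_force'],o['width'])
i,p,d=cap('scene');cv2.imwrite('pics/s2.png',p[200:480,150:500])
i,p,d=cap('top');P=pts(i,d);hsv=cv2.cvtColor(p,cv2.COLOR_BGR2HSV)
m=((hsv[...,0]<8)|(hsv[...,0]>172))&(hsv[...,1]>150)&(hsv[...,2]>50)&(P[...,2]>.13);print(m.sum(),np.percentile(P[m],[5,50,95],axis=0) if m.any() else 0)
E
```

```text
[0.4663479  0.15789174 0.28731355] [[ 1.07338235e-01  9.94222545e-01  1.85902129e-04]
 [ 9.94222065e-01 -1.07337992e-01 -1.02061933e-03]
 [-9.94768382e-04  2.94379475e-04 -9.99999462e-01]] [ 22.32915343  16.15989165 -54.45592151  87.7231136   13.24689491
  82.92800865 -38.85425879] [ 0.78500663  0.53013892 -0.32004189] 0.03809707971084932
552 [[0.43956784 0.1220414  0.27462376]
 [0.46368246 0.13929661 0.28670458]
 [0.48881042 0.15121423 0.42522427]]
```

View pics/s2.png

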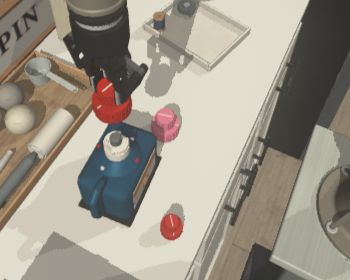

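The cap is held and clear of the neck at (120,145) in the crop. Moving it to the tray's free half, target (0.478, -0.290).

{"name": "send_rows", "arguments": {"deltas": [[-2,0.3,0,0],[-5,0.7,0,0],[-8.4,1.2,0,0],[-11.8,1.6,0,0],[-15.2,2.1,0,0]]}}

```text
time: 9.22
tcp_pos: [0.4703, 0.0033, 0.2856]
orientation: [[0.106, 0.994, -0.001], [0.994, -0.106, -0.001], [-0.001, -0.001, -1.0]]
contact_force: [1.6, 0.1, -0.7]
width: 0.0379
grasp_force: 60.9
```

{"name": "send_rows", "arguments": {"deltas": [[-3.4,0.5,0,0],[-6.8,0.9,0,0],[-10.2,1.4,0,0],[-13.6,1.8,0,0],[-17,2.3,0,0]]}}

```text
time: 9.63
tcp_pos: [0.4748, -0.1683, 0.2856]
orientation: [[0.107, 0.994, -0.001], [0.994, -0.107, -0.001], [-0.001, -0.001, -1.0]]
contact_force: [0.3, 0.1, -0.9]
width: 0.0377
grasp_force: 60.9
```

{"name": "send_rows", "arguments": {"deltas": [[-3.4,0.5,1,0],[-6.8,0.9,2,0],[-9.8,1.3,3.5,0],[-11.6,1.6,5,0],[-12.2,1.6,6,0]]}}

```text
time: 10.05
tcp_pos: [0.4763, -0.2943, 0.2231]
orientation: [[0.114, 0.993, -0.004], [0.993, -0.114, -0.0], [-0.001, -0.004, -1.0]]
contact_force: [-0.8, -0.9, -0.5]
width: 0.0382
grasp_force: 60.9
```

{"name": "send_rows", "arguments": {"deltas": [[0,0,1,0],[0,0,2,0],[0,0,3,0],[0,0,4,0],[0,0,4,0]]}}

```text
time: 10.47
tcp_pos: [0.4778, -0.2872, 0.184]
orientation: [[0.104, 0.995, -0.003], [0.995, -0.104, 0.002], [0.002, -0.003, -1.0]]
contact_force: [-0.5, 0.5, -0.5]
width: 0.0379
grasp_force: 60.9
```

{"name": "send_rows", "arguments": {"deltas": [[0,0,2.5,0],[0,0,5,0],[0,0,7.5,0],[0,0,10,0],[0,0,11.5,0]]}}

```text
time: 10.88
tcp_pos: [0.4777, -0.2882, 0.069]
orientation: [[0.105, 0.994, -0.002], [0.994, -0.105, 0.001], [0.001, -0.002, -1.0]]
contact_force: [-0.9, -0.2, -0.6]
width: 0.0378
grasp_force: 60.9
```

{"name": "send_rows", "arguments": {"deltas": [[0,0,0.5,0],[0,0,1,0],[0,0,1.5,0],[0,0,2,0],[0,0,2,0]]}}

```text
time: 11.3
tcp_pos: [0.4788, -0.2894, 0.051]
orientation: [[0.107, 0.994, 0.0], [0.994, -0.107, -0.0], [-0.0, 0.0, -1.0]]
contact_force: [-0.7, -0.4, -0.2]
width: 0.038
grasp_force: 60.9
```

```bash
python3 - <<'E'
from h import *
o=get_obs();print(o['tcp_pos'],o['joint_positions'],o['contact_force'])
i,p,d=cap('scene');cv2.imwrite('pics/s3.png',cv2.resize(p[150:310,250:450],None,fx=3,fy=3))
E
```

```text
[ 0.47882163 -0.28939337  0.05101024] [ 55.80809334  33.5410942  -37.11589562  97.42585851  23.43956158
  56.99009671   4.15931778] [-0.68580745 -0.37455802 -0.2030121 ]
```

View pics/s3.png

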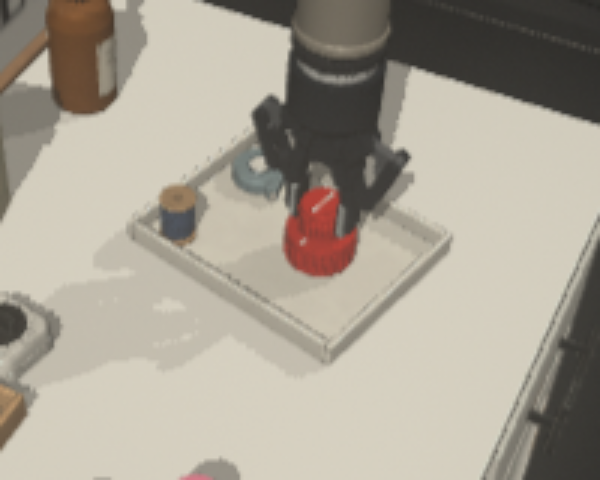

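The cap at (320,235) hangs upright just above the free half of the tray. The spool (178,215) and tape (258,170) are undisturbed. Lowering to contact.

{"name": "send_rows", "arguments": {"deltas": [[0,0,0.2,0],[0,0,0.4,0],[0,0,0.6,0],[0,0,0.8,0],[0,0,0.8,0]]}}

```text
time: 11.77
tcp_pos: [0.4787, -0.2894, 0.0427]
orientation: [[0.107, 0.994, -0.0], [0.994, -0.107, 0.0], [0.0, -0.0, -1.0]]
contact_force: [-0.6, -0.3, 0.3]
width: 0.0382
grasp_force: 60.9
```

{"name": "send_rows", "arguments": {"deltas": [[0,0,0.1,0],[0,0,0.2,0],[0,0,0.2,0]]}}

```text
time: 12.02
tcp_pos: [0.4787, -0.2895, 0.0425]
orientation: [[0.107, 0.994, -0.0], [0.994, -0.107, -0.001], [-0.001, -0.0, -1.0]]
contact_force: [-3.1, 0.6, 8.7]
width: 0.0379
grasp_force: 61.7
```

{"name": "send_rows", "arguments": {"deltas": [[0,0,-0.1,0],[0,0,-0.14,0],[0,0,-0.14,0]]}}

```text
time: 12.27
tcp_pos: [0.4789, -0.2895, 0.0426]
orientation: [[0.107, 0.994, 0.0], [0.994, -0.107, -0.0], [-0.0, 0.0, -1.0]]
contact_force: [0.0, -0.5, 3.2]
width: 0.038
grasp_force: 61.2
```

{"name": "send_rows", "arguments": {"deltas": [[0,0,0,0],[0,0,0,0],[0,0,0,0],[0,0,0,0],[0,0,0,0]], "fingers": 0.7}}

```text
time: 12.68
tcp_pos: [0.4786, -0.2893, 0.0422]
orientation: [[0.107, 0.994, -0.0], [0.994, -0.107, 0.0], [0.0, -0.0, -1.0]]
contact_force: [0.4, -0.5, -0.4]
width: 0.0723
grasp_force: 0.0
```

{"name": "send_rows", "arguments": {"deltas": [[0,0,-0.5,0],[0,0,-1.5,0],[0,0,-3,0],[0,0,-5,0],[0,0,-7,0]]}}

```text
time: 13.1
tcp_pos: [0.4787, -0.2892, 0.1138]
orientation: [[0.106, 0.994, 0.0], [0.994, -0.106, 0.0], [0.0, 0.0, -1.0]]
contact_force: [-0.1, 0.4, 0.2]
width: 0.0725
grasp_force: 0.0
```

{"name": "send_rows", "arguments": {"deltas": [[0,0,-3,0],[0,0,-6,0],[0,0,-9,0],[0,0,-12,0],[0,0,-12,0]]}}

```text
time: 13.52
tcp_pos: [0.4828, -0.2902, 0.2405]
orientation: [[0.106, 0.994, 0.012], [0.994, -0.106, -0.007], [-0.006, 0.013, -1.0]]
contact_force: [1.0, 0.6, 1.0]
width: 0.0727
grasp_force: 0.0
```

```bash
python3 - <<'E'
from h import *
i,p,d=cap('wrist');P=pts(i,d);hsv=cv2.cvtColor(p,cv2.COLOR_BGR2HSV)
m=((hsv[...,0]<8)|(hsv[...,0]>172))&(hsv[...,1]>150)&(np.hypot(P[...,0]-.478,P[...,1]+.29)<.06)
for a,b in((.03,.045),(.06,.075)):
    k=m&(P[...,2]>a)&(P[...,2]<b);print(k.sum(),cv2.minEnclosingCircle(P[k][:,:2].astype(np.float32)),np.median(P[k][:,2]))
i,s,d=cap('scene');cv2.imwrite('pics/f.png',np.vstack([p[:300],s[160:440]]))
E
```

```text
1577 ((0.4782763123512268, -0.29025933146476746), 0.03059479407966137) 0.03671024875965806
1715 ((0.47786054015159607, -0.29041364789009094), 0.020823342725634575) 0.06462251540758601
```

View pics/f.png

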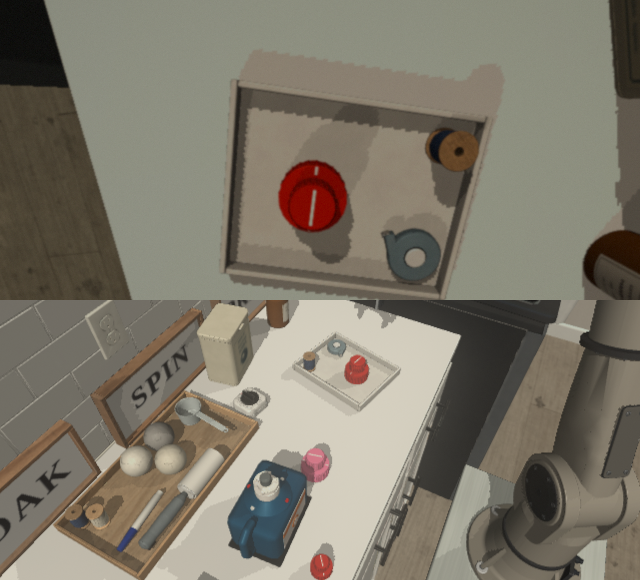

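The cap stands upright on the tray floor at (313,195), with its shoulder at 37 mm and top at 65 mm, as expected. The spool, tape and timer are where they were. Handing in.

```bash
python3 -c "
from bench import arm
print(arm.finish_job())"
```

```text
the job is handed in; nothing more can be done
None
```

I opened the jug: pushed the cap to its ledge (26 N at most, about 17 N while turning), turned it about 71° anticlockwise, and stood it upright on its rim in the tray; the spool, tape measure and timer look unmoved, and the job was handed in at about 14 s.

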